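# Fit the charging pad into the bedside dock and put the clock on charge

## Robot

A 6-joint arm with a two-finger parallel gripper is mounted at the origin on the work surface. World frame = base frame: x ahead of the robot, y to its left, z up, the work surface at z = 0. Lengths are in m, angles in rad, forces in N, time in s.
With the tool pointing down it reaches from about 0.25 to 0.775 m from the base axis. Payload 4 kg.
Tool frame: the origin (TCP) lies midway between the tips of the shut fingers; the grasp point (between the pads) lies 19 mm behind it; z points along the fingers, y is the line along which they close (so a half turn about z gives the same grasp; the last joint's range is limited). The gripper opens to 94 mm and grips with 3 to 60 N. Pads are 16 mm wide; open, the fingers measure 119 mm over their backs; the gripper's body (75 mm by 177 mm) begins 78 mm behind the grasp point.
Start: joints at [-1.315, 0.087, 1.371, -0, 1.684, -0.103], TCP at [0.193, -0.515, 0.206] pointing down, gripper open.
Joint ranges: [-3.1, 3.1], [-0.76, 2.03], [0.27, 2.55], [-1.08, 4.22], [0.17, 2.65], [-2.57, 2.57]. Speed limits (rad/s): [2.79, 2.79, 3.14, 3.14, 3.14, 3.14].

## Interface

Orientations are given as [roll, pitch, yaw] about the fixed x, y, z axes, in that order (R = Rz(yaw) Ry(pitch) Rx(roll)).
In Python, from bench import robot gives the robot as it stands. The module is installed in compiled form; this text tells all that it offers.
- The arm moves only by the tool arm_command, never from a script. Its argument "targets" is a list of rows, each a list of 4 numbers: the shift along the world's x, y, z as a fraction of full scale, then the turn about the world's z as a fraction of full scale. A call has 1 to 8 rows; each row is the pose to reach, as a shift and turn from the pose commanded when the call began; what a row does not reach only later rows make up. Full scale, the value 1, is 0.5 m for a shift and 120 degrees for a turn. A row lasts 1/12 s, in which the tool goes at most 41.7 mm and 7.16 degrees, less where a joint would pass 70% of its speed; a pose out of reach is approached as far as the arm can. A call with a number of a shift or a turn outside -1 to 1 is refused whole. A call with a gripper value outside its range is refused whole. "claw" is the closure, from 0 (fully open) to 1 (shut), set as the call begins (left out, the last holds). The fingers move at their own pace and stop on an object; the grip force is fixed at half the most. Time passes only in rows, so rows that repeat a pose let the fingers close. It gives the time, the measured TCP pose, the force, the opening and the grip force at its end, in the units of the state.
- robot.get_obs(): the state, without advancing time (a new reading comes with each control period).
- robot.snapshot(name): name is "side" or "top" or "wrist"; returns the picture (480x640x3 uint8, red, green, blue); there is no depth.
- robot.camera_info(name): a dict with "vfov" (degrees; the focal length in pixels is half the picture's height over the tangent of half this angle, whatever the lens; pixels are square), "cx", "cy" (the principal point, pixels), "extrinsics" (4x4, takes a point from camera to world coordinates); the wrist camera has in their place "T_tool_cam" (4x4, takes a point from camera to tool coordinates, whose origin is the TCP and whose axes are the flange's). Camera axes: x right, y up, looking along -z (the intrinsics and any distortion apply to the point x, -y, -z); pixel columns grow to the right and rows downward; lengths in m; the calibration is good to about 2 mm. A picture is of the moment at which its call begins: read the wrist's pose just before it. camera_info takes no time and is no camera call.
- robot.close_job(): hands the job in; it is judged then, once.
The state is a dict: "time": time; "joint_positions": joint angles; "qvel": joint speeds; "joint_torque": joint torques, N m; "tool_pos": TCP position; "ee_rot": TCP orientation; "wrist_force": force on the tool from outside, world axes, zero at the start; "wrist_torque": the same for the moment, N m; "width": finger opening in m; "finger_force": force on a finger pad.
Only numpy, scipy, OpenCV 4.12 (cv2) and the standard library are available. Lean on these libraries where they do the work, as an engineer would, in place of code of your own. Each camera call takes 0.05 s, during which the arm holds its last target. There are 200 camera calls.

## Task

Fit the loose grey charging pad into the deep recess of the wooden bedside dock and press it down until its top is flush with the wood; it sits on a stiff lift plate and will not sink by its own weight. Then stand the clock upright in the middle of the pad, its long side along the pad's long side (facing either way), and let go. Do not knock over or push away the flower vase or the mug.

Things in the scene. Friction and masses are not known exactly. Their poses are not given: they have to be found in the camera images.
- dock: Fixed light-wood dock block, 150 mm (its x) by 190 mm (its y) by 44 mm high; origin at the centre of its underside, on the table, z up. Open on top: a deep rectangular recess for the pad, beside it on the +x side a shallow trough (40 by 125 mm, 15 mm deep) in which a pen lies below the rim.
- dock_recess (a point): Centre of the mouth of the deep recess, level with the dock's top face (44 mm above the table), 28 mm from the dock's centre towards the dock's -x; axes as the dock's. The recess is 65 mm along x and 125 mm along y (the pad has 2.5 mm of play on each side), square-edged, and its floor is the black lift plate.
- lift_plate (a joint): How far the lift plate, the floor of the recess, is pushed down, in m. At 0 it lies 20 mm below the rim, at 0.012 (rigid stop) 32 mm below it, and the pad's top is then flush. It starts at 0 to 0.002, so the pad first stands 10 to 12 mm proud. It moves straight down, stiff with friction: about 6 N plus 1.5 N per 10 mm/s to move; it stays where it is left, and a drop hardly moves it.
- pad: Loose grey plastic charging pad, a slab 60 mm (its x) by 120 mm (its y) by 32 mm high, 0.11 to 0.21 kg, lying flat on the table; origin at the centre of its underside, z up. A thin white printed frame on its top; it goes in either way round. Can be gripped across its 60 mm width.
- pad_top (a point): Centre of the pad's top face, 32 mm above its underside; axes as the pad's.
- clock: Loose white box-shaped clock with a black dial, standing on the table: 42 mm thick (its x, dial on +x, a grey panel on the back), 90 mm long (its y), 80 mm high, 0.15 to 0.29 kg; origin at the centre of its underside, z up.
- vase: Ribbed glass vase with white flowers, 104 mm across, the glass 130 mm high, about 260 mm with the flowers, at the left side of the table; origin at the centre of its underside. Bystander.
- mug: White mug, 80 mm across and 90 mm high, at the far edge of the work area; origin at the centre of its underside. Bystander.
There are look-alikes about, which are no part of the job. Leave any orange or yellow look-alike of the pad alone. Leave any orange look-alike of the clock alone.

How it is judged:
By the outcome, as a careful person would: the job done as asked, in the order asked, and still so for the second after the job is handed in, with the robot touching nothing.
It also fails if it takes over 72 s, if anything falls off the work surface, if the arm or the gripper's body presses on something with over 40 N, if the wrist force passes 120 N, or if a joint passes its speed limit or range.

## Working session

There is one attempt and no reset: what is moved stays moved. The work goes in short steps, Python scripts to look and compute and a tool call to move; the robot and the scene stay as the last step left them, time stands still between calls to the robot, and variables do not carry over. Pictures are saved under pics/ and viewed, at most 10 in all, crops included, and the job is handed in when it is done.

Besides the shell and the picture viewer there is one more tool, called after ">>>" as name(argument=value, ...), one argument or row to a line, values as JSON. arm_command: Moves the arm, as the interface text tells. Shift numbers are shares of 0.5 m and turn numbers shares of 120 degrees, none past 1 either way. Its arguments: {"type":"object","properties":{"targets":{"type":"array"},"claw":{"type":"number"}},"required":["targets"]}

```bash
mkdir -p pics
python3 - <<'E'
from bench import robot
import cv2,numpy as np
np.set_printoptions(precision=4,suppress=True)
for n in("top","side"):
    cv2.imwrite(f"pics/{n}0.png",robot.snapshot(n)[:,:,::-1]); print(n,robot.camera_info(n))
print(robot.camera_info("wrist")); print(robot.get_obs())
E
```

```text
top {'vfov': 57.31968816152407, 'cx': 322.92643594514686, 'cy': 239.0890879697915, 'extrinsics': array([[ 0.0002,  0.9812, -0.1932,  0.4296],
       [-0.9997,  0.0053,  0.0259,  0.0839],
       [ 0.0264,  0.1931,  0.9808,  1.0005],
       [ 0.    ,  0.    ,  0.    ,  1.    ]])}
side {'vfov': 57.52074728377724, 'cx': 325.01078630113983, 'cy': 240.19450756644457, 'extrinsics': array([[-0.762 ,  0.41  , -0.5013,  0.1216],
       [-0.6473, -0.4578,  0.6094,  0.6421],
       [ 0.0203,  0.7888,  0.6143,  0.6499],
       [ 0.    ,  0.    ,  0.    ,  1.    ]])}
{'vfov': 58.090140045427816, 'cx': 315.841069532468, 'cy': 242.16850164593046, 'T_tool_cam': array([[-0.0001,  0.9613,  0.2756,  0.0796],
       [ 1.    , -0.    ,  0.0003,  0.0004],
       [ 0.0003,  0.2756, -0.9613, -0.1792],
       [ 0.    ,  0.    ,  0.    ,  1.    ]])}
{'time': 0.1, 'joint_positions': array([-1.3151,  0.0879,  1.3721,  0.    ,  1.6836, -0.1031]), 'qvel': array([ 0.0007, -0.0012, -0.0031,  0.0002,  0.0007,  0.0012]), 'joint_torque': array([  0.0017, -34.1251, -30.3302,   0.072 ,   0.0304,  -0.0001]), 'tool_pos': array([ 0.193 , -0.5145,  0.2044]), 'ee_rot': array([-3.1396, -0.0002,  0.3588]), 'wrist_force': array([ 0.5021,  0.0837, -0.2287]), 'wrist_torque': array([-0.0269,  0.0089, -0.0141]), 'finger_force': 0.0, 'width': 0.09427620112308747}
```

View pics/top0.png

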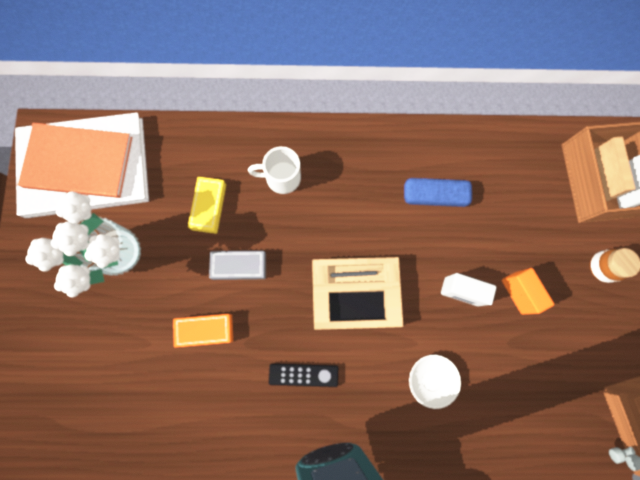

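View pics/side0.png

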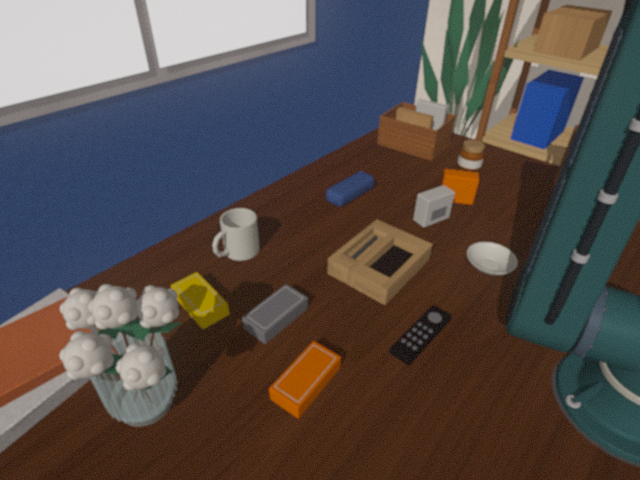

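The top view shows the pad at (237,265), the dock at (357,293) with its recess at (357,306), and the clock at (469,290). The vase is at (110,250) and the mug at (282,170). Next I'll crop these for sharper corners.

```bash
cat > h.py <<'E'
import cv2,numpy as np
from bench import robot
np.set_printoptions(precision=4,suppress=True)
from scipy.spatial.transform import Rotation as Ro
def cam(n,obs=None):
    c=robot.camera_info(n); f=240/np.tan(np.radians(c["vfov"])/2)
    if n=="wrist":
        T=np.eye(4); T[:3,:3]=Ro.from_euler("xyz",obs["ee_rot"]).as_matrix(); T[:3,3]=obs["tool_pos"]; E=T@c["T_tool_cam"]
    else: E=c["extrinsics"]
    return f,c["cx"],c["cy"],E
def back(C,px,z):
    f,cx,cy,E=C; p=np.atleast_2d(px).astype(float)
    d=np.c_[(p[:,0]-cx)/f,-(p[:,1]-cy)/f,-np.ones(len(p))]@E[:3,:3].T
    return (E[:3,3]+d*((z-E[2,3])/d[:,2])[:,None])[:,:2]
def proj(C,P):
    f,cx,cy,E=C; q=(np.atleast_2d(P)-E[:3,3])@E[:3,:3]
    return np.c_[cx+f*q[:,0]/-q[:,2],cy-f*q[:,1]/-q[:,2]]
E
python3 - <<'E'
from h import *
C=cam("top"); im=cv2.imread("pics/top0.png")
for n,p,z in(("pad",(237,264),.032),("recess",(357,306),.044),("dock",(357,293),.044),("clock",(469,288),.08),("mug",(282,160),.09),("vase",(115,250),.1),("orange",(528,292),.08),("bowl",(435,382),.04)): print(n,back(C,p,z))
a=[cv2.resize(im[y:y+60,x:x+66],None,fx=6,fy=6,interpolation=cv2.INTER_CUBIC) for x,y in((204,235),(436,260))]
b=cv2.resize(im[250:335,304:412],None,fx=6,fy=6,interpolation=cv2.INTER_CUBIC)
b=cv2.resize(im[252:334,308:408],(396*2,0) and (440,360),interpolation=cv2.INTER_CUBIC)
cv2.imwrite("pics/crop1.png",np.hstack(a))
E
```

```text
pad [[0.5631 0.2485]]
recess [[ 0.471 -0.015]]
dock [[ 0.499  -0.0154]]
clock [[ 0.5074 -0.2487]]
mug [[0.7846 0.1494]]
vase [[0.5818 0.4875]]
orange [[ 0.4992 -0.374 ]]
bowl [[ 0.3128 -0.178 ]]
```

View pics/crop1.png

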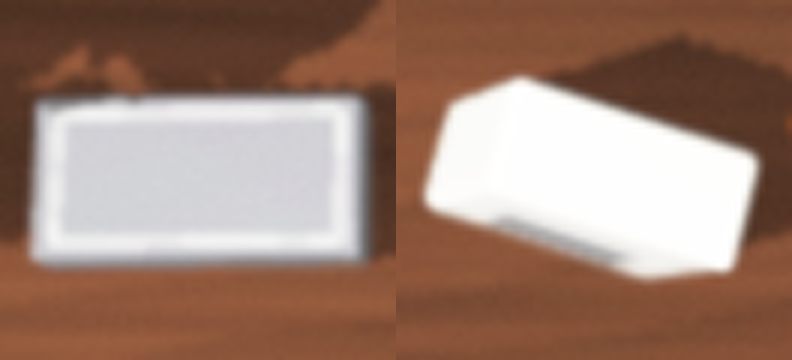

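The pad's long side runs nearly along world y. The clock's long side is about 18° off it. I'll go over the clock first for a wrist look.

>>> arm_command(
  targets=[
    [0.05,0.04,0.03,0.04],
    [0.12,0.1,0.06,0.1],
    [0.19,0.16,0.08,0.15],
    [0.26,0.22,0.1,0.2],
    [0.33,0.28,0.1,0.25],
    [0.4,0.34,0.1,0.3],
    [0.47,0.4,0.1,0.35],
    [0.54,0.46,0.1,0.4],
  ],
  claw=0,
)

```text
time: 0.77
tool_pos: [0.4375, -0.3062, 0.2552]
ee_rot: [-3.141, -0.0, 1.202]
wrist_force: [1.0, -0.7, -0.2]
width: 0.0941
finger_force: 0.0
```

>>> arm_command(
  targets=[
    [0.05,0.04,0,0.03],
    [0.08,0.07,0,0.03],
    [0.08,0.07,0,0.03],
    [0.08,0.07,0,0.03],
  ],
)

```text
time: 1.1
tool_pos: [0.4767, -0.2721, 0.2546]
ee_rot: [-3.14, 0.0, 1.262]
wrist_force: [0.1, 0.1, 1.0]
width: 0.0937
finger_force: 0.0
```

Run:
```python
from h import *
import pickle
o=robot.get_obs(); im=robot.snapshot("wrist")[:,:,::-1].copy(); cv2.imwrite("pics/wc.png",im); pickle.dump(o,open("wc.pkl","wb")); print(o["time"],o["tool_pos"],o["ee_rot"],o["joint_positions"],o["qvel"])
```

```text
1.1 [ 0.4767 -0.2721  0.2546] [-3.1401  0.0001  1.2616] [-0.6216  0.0817  1.2801 -0.0006  1.7812 -0.3125] [-0.0418 -0.0123  0.0063 -0.0083  0.0016 -0.0023]
```

View pics/wc.png

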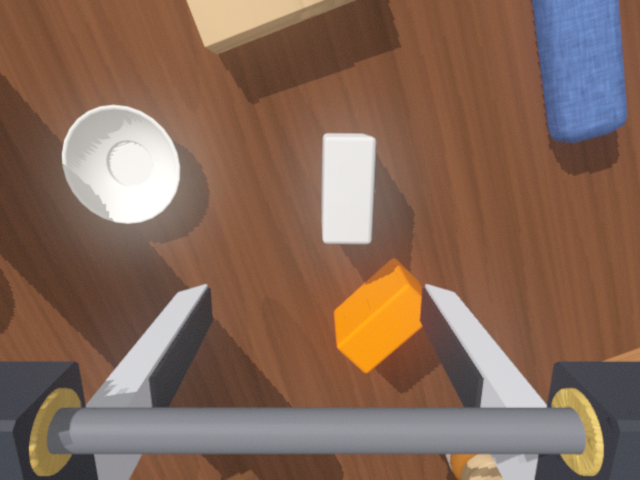

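The clock's top face is at corners (323,138), (374,138), (371,243), (323,242), and the orange look-alike is just below it at (380,315).

Run:
```python
from h import *
import pickle
o=pickle.load(open("wc.pkl","rb")); C=cam("wrist",o); im=cv2.imread("pics/wc.png")
m=(im[120:260,300:400].min(2)>170).astype(np.uint8); m=cv2.morphologyEx(m,cv2.MORPH_OPEN,np.ones((5,5)))
n,l,s,_=cv2.connectedComponentsWithStats(m); k=1+np.argmax(s[1:,4])
c=max(cv2.findContours((l==k).astype(np.uint8),0,2)[0],key=cv2.contourArea).reshape(-1,2)+[300,120]
P=back(C,c,.08); r=cv2.minAreaRect((P*1000).astype(np.float32)); print(r, s[k])
print(back(C,[(323,136),(374,138),(371,243),(323,242)],.08))
# same in top image
C=cam("top"); q=np.array([(520,78),(757,155),(735,270),(495,195)])
p=np.c_[(q[:,0]-396)/6+436-.4,q[:,1]/6+260-.4]; print(back(C,p,.08),back(C,p,.08).mean(0))
# predicted outline check
```

```text
((507.68707275390625, -257.5990295410156), (90.07645416259766, 41.803897857666016), 71.76268768310547) [  22   13   53  110 5501]
[[ 0.5015 -0.2107]
 [ 0.5398 -0.2245]
 [ 0.5139 -0.3076]
 [ 0.4752 -0.2943]]
[[ 0.5399 -0.2235]
 [ 0.5129 -0.3062]
 [ 0.4728 -0.2953]
 [ 0.4987 -0.2122]] [ 0.5061 -0.2593]
```

>>> arm_command(
  targets=[
    [0,0.06,0,0.02],
    [0,0.13,0,0.05],
    [0,0.21,0,0.08],
    [0,0.29,0,0.11],
    [0,0.37,0,0.15],
    [0,0.44,0,0.15],
    [0,0.46,0,0.15],
    [0,0.46,0,0.15],
  ],
)

```text
time: 1.82
tool_pos: [0.4759, -0.0421, 0.2558]
ee_rot: [3.141, 0.0, 1.575]
wrist_force: [-0.1, -0.1, -0.2]
width: 0.0941
finger_force: 0.0
```

```bash
cat > snap.py <<'E'
from h import *
import pickle,sys
n=sys.argv[1]; o=robot.get_obs(); im=robot.snapshot("wrist")[:,:,::-1].copy(); cv2.imwrite(f"pics/{n}.png",im); pickle.dump(o,open(n+".pkl","wb")); print(o["time"],o["tool_pos"],o["ee_rot"],abs(o["qvel"]).max())
E
python3 snap.py wd
```

```text
1.8167 [ 0.4759 -0.0421  0.2558] [3.1409 0.0003 1.5752] 0.05541151187051039
```

>>> arm_command(
  targets=[
    [0.03,0.07,0,0],
    [0.06,0.15,0,0],
    [0.09,0.23,0,0],
    [0.12,0.31,0,0],
    [0.15,0.38,0,0],
    [0.17,0.42,0,0],
    [0.17,0.44,0,0],
    [0.17,0.44,0,0],
  ],
)

```text
time: 2.53
tool_pos: [0.5621, 0.1766, 0.2542]
ee_rot: [-3.14, 0.001, 1.573]
wrist_force: [-0.8, -0.8, 0.8]
width: 0.094
finger_force: 0.0
```

```bash
python3 snap.py wp; python3 -c "
import cv2,numpy as np
cv2.imwrite('pics/dp.png',np.hstack([cv2.resize(cv2.imread(f'pics/{n}.png')[0:300,120:520],None,fx=1,fy=1) for n in('wd','wp')]))"
```

```text
2.5333 [0.5621 0.1766 0.2542] [-3.1397  0.0009  1.5732] 0.04098468444041987
```

View pics/dp.png

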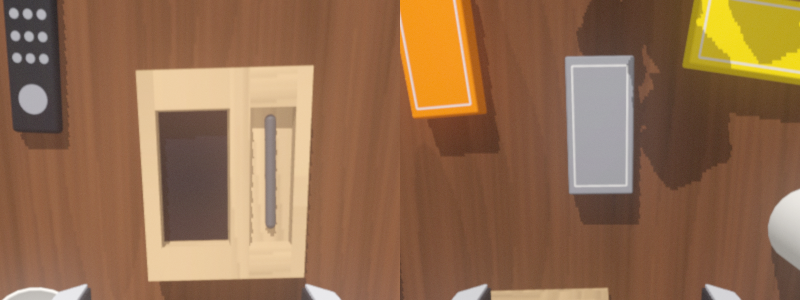

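The dock top face is at about crop (137,70)–(305,278), and the recess mouth at (157,111)–(230,241). The pad is at (566,56)–(634,193), with its white frame clear. Now I'll find the corners in code.

Run:
```python
from h import *
import pickle
def rect(n,mask,z,roi):
    x0,y0,x1,y1=roi; m=mask[y0:y1,x0:x1].astype(np.uint8); m=cv2.morphologyEx(m,cv2.MORPH_OPEN,np.ones((3,3)))
    c=max(cv2.findContours(m,0,1)[0],key=cv2.contourArea).reshape(-1,2)+[x0,y0]
    P=back(cam("wrist",pickle.load(open(n+".pkl","rb"))),c,z); r=cv2.minAreaRect((P*1000).astype(np.float32)); print(n,r)
    print(cv2.boxPoints(r).ravel())
im=cv2.imread("pics/wp.png").astype(int); sat=im.max(2)-im.min(2)
rect("wp",(sat<35)&(im.min(2)>110),.032,(270,30,380,210))
hi=(im.min(2)>190)
rect("wp",hi,.032,(270,30,380,210))
im=cv2.imread("pics/wd.png").astype(int)
wood=im[:,:,2]>150
rect("wd",wood,.044,(240,50,450,290))
rect("wd",im[:,:,2]<110,.044,(270,95,355,255))
C=cam("wrist",pickle.load(open("wd.pkl","rb")))
print(back(C,np.array([(157,111),(228,110),(230,241),(163,241)])+[120,0],.044))
print(back(C,np.array([(137,70),(313,66),(304,277),(150,280)])+[120,0],.044))
row=im[175]; print([tuple(row[x]) for x in range(272,288,2)],[tuple(row[x]) for x in range(342,356,2)])
```

```text
wp ((564.0205688476562, 248.62405395507812), (59.48370361328125, 119.34712982177734), 0.8831949234008789)
[533.3624 307.8321 535.202  188.4991 594.6787 189.416  592.8391 308.749 ]
wp ((575.9125366210938, 300.5050964355469), (19.896419525146484, 1.6092718839645386), 0.11456715315580368)
[565.9628 301.2898 565.9659 299.6806 585.8623 299.7204 585.8591 301.3296]
wd ((498.29888916015625, -15.358535766601562), (158.12643432617188, 209.0570068359375), 1.5865086317062378)
[ 416.3719   86.9409  422.16   -122.0359  580.2258 -117.658   574.4378
   91.3189]
wd ((473.36163330078125, -14.181304931640625), (58.434425354003906, 114.9805679321289), 1.7269325256347656)
[442.4251  42.4024 445.8902 -72.526  504.2981 -70.765  500.833   44.1634]
[[ 0.4414  0.0435]
 [ 0.5028  0.0446]
 [ 0.5076 -0.0731]
 [ 0.4446 -0.0734]]
[[ 0.4251  0.0766]
 [ 0.5735  0.0804]
 [ 0.5798 -0.1089]
 [ 0.4314 -0.1126]]
[(np.int64(161), np.int64(204), np.int64(234)), (np.int64(161), np.int64(203), np.int64(234)), (np.int64(162), np.int64(203), np.int64(234)), (np.int64(127), np.int64(164), np.int64(194)), (np.int64(100), np.int64(128), np.int64(153)), (np.int64(60), np.int64(69), np.int64(90)), (np.int64(56), np.int64(65), np.int64(84)), (np.int64(56), np.int64(63), np.int64(83))] [(np.int64(72), np.int64(78), np.int64(99)), (np.int64(71), np.int64(78), np.int64(100)), (np.int64(76), np.int64(84), np.int64(105)), (np.int64(109), np.int64(141), np.int64(171)), (np.int64(152), np.int64(193), np.int64(224)), (np.int64(166), np.int64(207), np.int64(238)), (np.int64(164), np.int64(205), np.int64(236))]
```

Pad: (0.564, 0.2486), yaw +0.9°. Dock: (0.5025, -0.016), yaw about 1.7°, which puts the recess at (0.4745, -0.017). I'll grip the pad high, with the TCP at about 23.5 mm, so the fingers clear the rim.

>>> arm_command(
  targets=[
    [0.004,0.07,-0.04,0.007],
    [0.004,0.144,-0.1,0.007],
    [0.004,0.144,-0.18,0.007],
    [0.004,0.144,-0.26,0.007],
    [0.004,0.144,-0.34,0.007],
    [0.004,0.144,-0.4,0.007],
    [0.004,0.144,-0.44,0.007],
    [0.004,0.144,-0.44,0.007],
  ],
)

```text
time: 3.25
tool_pos: [0.5597, 0.2446, 0.0295]
ee_rot: [-3.131, 0.005, 1.585]
wrist_force: [-1.0, -0.4, -0.5]
width: 0.0937
finger_force: 0.0
```

```bash
python3 snap.py wg
```

```text
3.25 [0.5597 0.2446 0.0295] [-3.1309  0.0046  1.585 ] 0.08630463721416
```

>>> arm_command(
  targets=[
    [0,0,0,0],
    [0,0,0,0],
    [0,0,0,0],
  ],
)

```text
time: 3.55
tool_pos: [0.5654, 0.249, 0.0386]
ee_rot: [3.136, -0.001, 1.587]
wrist_force: [-0.4, 0.8, 0.3]
width: 0.094
finger_force: 0.0
```

>>> arm_command(
  targets=[
    [0,0,0,0],
    [0,0,0,0],
    [0,0,0,0],
    [0,0,0,0],
  ],
)

```text
time: 3.88
tool_pos: [0.5635, 0.2493, 0.0358]
ee_rot: [3.141, -0.0, 1.588]
wrist_force: [0.3, -0.3, -0.2]
width: 0.0936
finger_force: 0.0
```

>>> arm_command(
  targets=[
    [0,0,-0.01,0],
    [0,0,-0.02,0],
    [0,0,-0.025,0],
    [0,0,-0.025,0],
    [0,0,-0.025,0],
    [0,0,-0.025,0],
  ],
)

```text
time: 4.38
tool_pos: [0.5634, 0.2491, 0.0228]
ee_rot: [-3.142, 0.0, 1.588]
wrist_force: [-0.2, -0.5, 0.7]
width: 0.0933
finger_force: 0.0
```

>>> arm_command(
  targets=[
    [0,0,0,0],
    [0,0,0,0],
    [0,0,0,0],
    [0,0,0,0],
    [0,0,0,0],
    [0,0,0,0],
    [0,0,0,0],
    [0,0,0,0],
  ],
  claw=1,
)

```text
time: 5.05
tool_pos: [0.5637, 0.2491, 0.023]
ee_rot: [3.141, -0.0, 1.588]
wrist_force: [1.1, -0.1, 0.8]
width: 0.0595
finger_force: 30.0
```

>>> arm_command(
  targets=[
    [0,0,0.05,0],
    [0,0,0.11,0],
    [-0.01,-0.03,0.16,0],
    [-0.03,-0.09,0.16,0.003],
    [-0.05,-0.15,0.16,0.006],
    [-0.07,-0.22,0.16,0.007],
    [-0.09,-0.29,0.16,0.007],
    [-0.11,-0.35,0.16,0.007],
  ],
)

```text
time: 5.72
tool_pos: [0.5071, 0.0723, 0.1024]
ee_rot: [-3.14, 0.001, 1.603]
wrist_force: [0.4, -0.9, -0.7]
width: 0.0595
finger_force: 30.0
```

>>> arm_command(
  targets=[
    [-0.02,-0.06,0,0],
    [-0.04,-0.11,0,0],
    [-0.055,-0.15,0,0],
    [-0.065,-0.175,0,0],
    [-0.068,-0.181,0,0],
    [-0.068,-0.181,0,0],
    [-0.068,-0.181,0,0],
    [-0.068,-0.181,0,0],
  ],
)

```text
time: 6.38
tool_pos: [0.4746, -0.0155, 0.1028]
ee_rot: [-3.142, -0.001, 1.604]
wrist_force: [0.1, -0.1, -1.5]
width: 0.0597
finger_force: 30.0
```

```bash
python3 snap.py wh
```

```text
6.3833 [ 0.4746 -0.0155  0.1028] [-3.1416 -0.0006  1.6039] 0.0066646332151057055
```

View pics/wh.png

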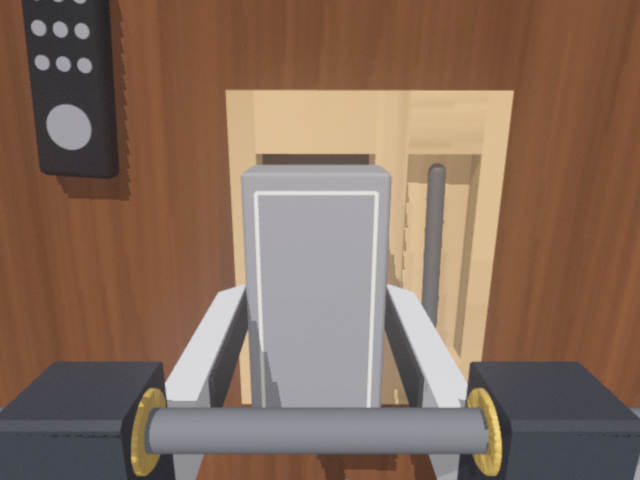

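The pad is held square, with its far edge at row 165 and columns 244–388. The dock's far top edge is at row 91, columns 227–513, and the recess mouth's far corners are at about (257,154) and (376,154). I'll check the relative offset.

Run:
```python
from h import *
import pickle
o=pickle.load(open("wh.pkl","rb")); C=cam("wrist",o); im=cv2.imread("pics/wh.png").astype(int)
zt=o["tool_pos"][2]-.023+.032
print("pad",back(C,[(244,172),(388,172)],zt)); 
print("mouth",back(C,[(257,154),(376,154)],.044)); d=back(C,[(227,91),(513,91)],.044); print("dock",d)
t=np.radians(1.9); ex=np.array([np.cos(t),np.sin(t)]); ey=np.array([-ex[1],ex[0]])
print("recess centre", d.mean(0)-.028*ex-.095*ey)
print(im[150,248:264,2],im[150,368:384,2],im[159,250:264,2],im[159,362:384,2]); print(im[80:100,300,2],im[146:165,300,2]); print(im[95,220:234,2],im[95,506:520,2]); print(im[165:180,320,2]); print(im[180,238:250,2],im[180,382:394,2])
```

```text
pad [[0.444  0.043 ]
 [0.5003 0.0449]]
mouth [[0.4402 0.0446]
 [0.5045 0.0467]]
dock [[0.4247 0.0763]
 [0.5735 0.0812]]
recess centre [ 0.4743 -0.0171]
[212 213 211 212 213 211 212 216 220 222 221 221 222 221 222 221] [217 218 216 217 216 218 218 219 221 221 222 221 222 221 218 218] [212 213 213 213 211 197 168 152 150 149 145 142 121  98] [ 94  96  95  94  92  95 106 140 150 153 153 155 164 198 217 221 222 221
 221 220 218 218]
[127 124 128 127 129 129 130 129 131 157 196 219 221 220 221 221 221 221
 221 220] [222 221 222 221 221 221 219 199 132  98  93  94  97  95  92  96  94  99
 118]
[128 128 127 130 131 163 195 207 207 207 208 209 208 208] [218 218 219 218 219 217 211 172 128 120 119 117 121 120]
[154 165 167 168 166 168 168 173 182 184 182 177 172 172 172]
[212 211 194 169 162 165 168 169 170 170 169 171] [172 172 171 171 171 171 164 156 154 182 208 215]
```

The offset is only about -1 mm in y, so I'll lower it in.

>>> arm_command(
  targets=[
    [0,-0.002,-0.02,0],
    [0,-0.002,-0.04,0],
    [0,-0.002,-0.055,0],
    [0,-0.002,-0.065,0],
    [0,-0.002,-0.07,0],
    [0,-0.002,-0.075,0],
    [0,-0.002,-0.08,0],
    [0,-0.002,-0.082,0],
  ],
)

```text
time: 7.1
tool_pos: [0.4745, -0.0174, 0.0617]
ee_rot: [3.141, -0.0, 1.603]
wrist_force: [0.6, 0.3, -1.4]
width: 0.0597
finger_force: 30.0
```

>>> arm_command(
  targets=[
    [0,0,-0.003,0],
    [0,0,-0.006,0],
    [0,0,-0.009,0],
    [0,0,-0.012,0],
    [0,0,-0.015,0],
    [0,0,-0.018,0],
    [0,0,-0.021,0],
    [0,0,-0.021,0],
  ],
)

```text
time: 7.77
tool_pos: [0.4742, -0.0174, 0.051]
ee_rot: [-3.141, -0.0, 1.603]
wrist_force: [0.8, 0.3, -1.2]
width: 0.0594
finger_force: 30.0
```

It's 16 mm in with no contact force. I'll go slightly lower, release, and rise clear.

>>> arm_command(
  targets=[
    [0,0,-0.003,0],
    [0,0,-0.005,0],
    [0,0,-0.005,0],
  ],
)

```text
time: 8.02
tool_pos: [0.4743, -0.0174, 0.0486]
ee_rot: [-3.141, -0.0, 1.603]
wrist_force: [0.2, 0.2, -2.3]
width: 0.0603
finger_force: 30.0
```

>>> arm_command(
  targets=[
    [0,0,0,0],
    [0,0,0,0],
    [0,0,0,0],
    [0,0,0,0],
    [0,0,0.04,0],
    [0,0,0.08,0],
    [0,0,0.08,0],
    [0,0,0.08,0],
  ],
  claw=0,
)

```text
time: 8.68
tool_pos: [0.4755, -0.0176, 0.09]
ee_rot: [3.138, 0.001, 1.603]
wrist_force: [-0.4, -0.8, 0.2]
width: 0.0941
finger_force: 0.0
```

>>> arm_command(
  targets=[
    [0,0,0,0],
    [0,0,0,0],
    [0,0,0,0],
    [0,0,0,0],
    [0,0,0,0],
    [0,0,0,0],
    [0,0,0,0],
    [0,0,0,0],
  ],
  claw=1,
)

```text
time: 9.35
tool_pos: [0.4744, -0.0174, 0.0889]
ee_rot: [3.142, 0.0, 1.603]
wrist_force: [0.8, -0.0, 0.7]
width: 0.0443
finger_force: 0.0
```

```bash
python3 snap.py wi
python3 - <<'E'
from h import *
im=robot.snapshot("side")[:,:,::-1][210:310,310:450]; w=cv2.imread("pics/wi.png")[:,100:540]
cv2.imwrite("pics/chk.png",np.hstack([cv2.resize(w,(440,480))[:400,:],cv2.resize(im,(360,257))[:1].repeat(400,0)*0+cv2.copyMakeBorder(cv2.resize(im,(360,257)),0,143,0,0,0)]))
E
```

```text
9.35 [ 0.4744 -0.0174  0.0889] [3.1416 0.     1.6029] 0.0024611732521145875
```

View pics/chk.png

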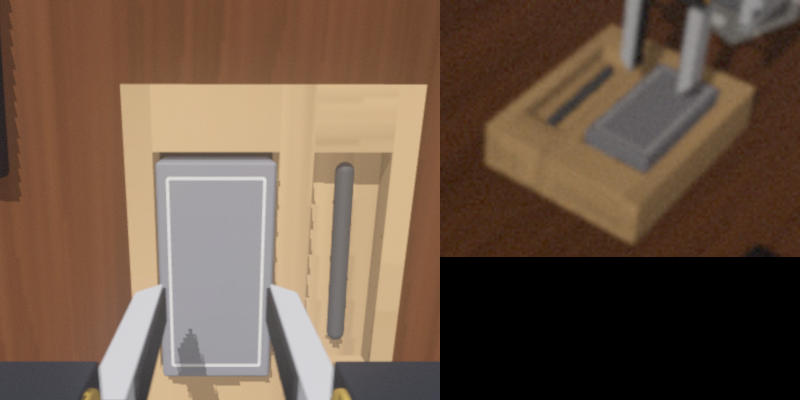

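The pad sits in the recess, standing proud and level. I'll shut the fingers while descending, then press slowly.

>>> arm_command(
  targets=[
    [0,0,0,0],
    [0,0,0,0],
    [0,0,0,0],
    [0,0,0,0],
    [0,0,-0.015,0],
    [0,0,-0.03,0],
    [0,0,-0.045,0],
    [0,0,-0.055,0],
  ],
)

```text
time: 10.12
tool_pos: [0.4735, -0.0173, 0.0597]
ee_rot: [-3.139, -0.0, 1.603]
wrist_force: [-0.1, -1.0, -0.6]
width: 0.0002
finger_force: 0.0
```

>>> arm_command(
  targets=[
    [0,0,0,0],
    [0,0,0,0],
    [0,0,-0.002,0],
    [0,0,-0.004,0],
    [0,0,-0.006,0],
    [0,0,-0.008,0],
    [0,0,-0.01,0],
    [0,0,-0.012,0],
  ],
)

```text
time: 10.78
tool_pos: [0.4745, -0.0174, 0.0554]
ee_rot: [3.141, 0.0, 1.603]
wrist_force: [0.6, -0.0, -0.4]
width: 0.0002
finger_force: 0.0
```

>>> arm_command(
  targets=[
    [0,0,-0.002,0],
    [0,0,-0.004,0],
    [0,0,-0.006,0],
    [0,0,-0.008,0],
    [0,0,-0.01,0],
    [0,0,-0.012,0],
    [0,0,-0.014,0],
    [0,0,-0.014,0],
  ],
)

```text
time: 11.45
tool_pos: [0.4745, -0.0174, 0.0491]
ee_rot: [3.141, 0.0, 1.603]
wrist_force: [-2.2, 0.7, 4.4]
width: 0.0004
finger_force: 2.1
```

>>> arm_command(
  targets=[
    [0,0,-0.002,0],
    [0,0,-0.004,0],
    [0,0,-0.006,0],
    [0,0,-0.008,0],
    [0,0,-0.009,0],
    [0,0,-0.01,0],
    [0,0,-0.01,0],
    [0,0,-0.01,0],
  ],
)

```text
time: 12.12
tool_pos: [0.4745, -0.0174, 0.0442]
ee_rot: [3.141, 0.0, 1.603]
wrist_force: [-2.1, 0.3, 5.4]
width: 0.0005
finger_force: 3.0
```

>>> arm_command(
  targets=[
    [0,0,-0.001,0],
    [0,0,-0.002,0],
    [0,0,-0.002,0],
    [0,0,-0.002,0],
  ],
)

```text
time: 12.45
tool_pos: [0.4746, -0.0174, 0.0442]
ee_rot: [3.141, 0.0, 1.603]
wrist_force: [-5.0, -0.2, 10.3]
width: 0.0003
finger_force: 5.3
```

>>> arm_command(
  targets=[
    [0,0,-0.001,0],
    [0,0,-0.002,0],
    [0,0,-0.002,0],
  ],
)

```text
time: 12.7
tool_pos: [0.4746, -0.0174, 0.0441]
ee_rot: [3.141, 0.0, 1.603]
wrist_force: [-6.5, 1.2, 15.1]
width: 0.0
finger_force: 7.5
```

>>> arm_command(
  targets=[
    [0,0,0.01,0],
    [0,0,0.03,0],
    [0,0,0.08,0],
    [0,-0.02,0.14,0],
    [0,-0.06,0.2,0],
    [0,-0.12,0.24,-0.02],
    [0.01,-0.19,0.24,-0.05],
    [0.02,-0.26,0.24,-0.08],
  ],
  claw=0,
)

```text
time: 13.37
tool_pos: [0.4857, -0.1489, 0.1642]
ee_rot: [3.136, 0.001, 1.434]
wrist_force: [0.3, 0.0, -0.7]
width: 0.0508
finger_force: 0.0
```

Run:
```python
from h import *
o=robot.get_obs();print(o["tool_pos"],o["ee_rot"])
im=robot.snapshot("side")[:,:,::-1][210:310,310:450]
cv2.imwrite("pics/chk2.png",cv2.resize(im,(700,500),interpolation=cv2.INTER_CUBIC))
```

```text
[ 0.4857 -0.1489  0.1642] [3.1361 0.0013 1.4335]
```

View pics/chk2.png

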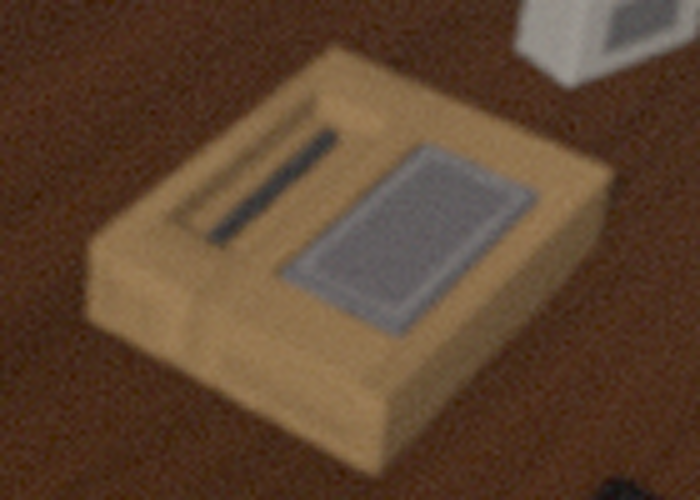

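The pad is flush with the wood at crop (280–540,145–335). Now the clock.

>>> arm_command(
  targets=[
    [0.01,-0.06,0,-0.03],
    [0.02,-0.12,0,-0.06],
    [0.033,-0.17,0,-0.08],
    [0.041,-0.205,0,-0.087],
    [0.043,-0.218,0,-0.087],
    [0.043,-0.218,0,-0.087],
    [0.043,-0.218,0,-0.087],
    [0.043,-0.218,0,-0.087],
  ],
)

```text
time: 14.08
tool_pos: [0.5058, -0.2552, 0.1614]
ee_rot: [-3.141, -0.001, 1.254]
wrist_force: [1.1, -0.1, -0.1]
width: 0.094
finger_force: 0.0
```

>>> arm_command(
  targets=[
    [0,0,0,0],
    [0,0,0,0],
    [0,0,0,0],
    [0,0,0,0],
  ],
)

```text
time: 14.42
tool_pos: [0.506, -0.2559, 0.1616]
ee_rot: [3.141, 0.0, 1.254]
wrist_force: [0.7, -0.9, 0.3]
width: 0.0941
finger_force: 0.0
```

>>> arm_command(
  targets=[
    [0.003,-0.004,-0.04,0],
    [0.003,-0.004,-0.09,0],
    [0.003,-0.004,-0.14,0],
    [0.003,-0.004,-0.19,0],
    [0.003,-0.004,-0.23,0],
    [0.003,-0.004,-0.253,0],
    [0.003,-0.004,-0.253,0],
    [0.003,-0.004,-0.253,0],
  ],
)

```text
time: 15.08
tool_pos: [0.5074, -0.2583, 0.0349]
ee_rot: [-3.141, -0.0, 1.253]
wrist_force: [-0.8, -0.9, -0.2]
width: 0.0941
finger_force: 0.0
```

>>> arm_command(
  targets=[
    [0,0,0,0],
    [0,0,0,0],
    [0,0,0,0],
    [0,0,0,0],
    [0,0,0,0],
    [0,0,0,0],
    [0,0,0,0],
    [0,0,0,0],
  ],
  claw=1,
)

```text
time: 15.75
tool_pos: [0.5075, -0.2584, 0.0349]
ee_rot: [3.141, -0.0, 1.253]
wrist_force: [0.0, -0.8, -0.1]
width: 0.0439
finger_force: 0.5
```

>>> arm_command(
  targets=[
    [0,0,0,0],
    [0,0,0,0],
    [0,0,0,0],
    [0,0,0,0],
    [0,0,0,0],
    [0,0,0,0],
  ],
)

```text
time: 16.25
tool_pos: [0.5076, -0.2585, 0.035]
ee_rot: [3.141, 0.0, 1.253]
wrist_force: [1.2, -0.5, -0.2]
width: 0.0417
finger_force: 30.0
```

>>> arm_command(
  targets=[
    [0,0,0.04,0],
    [0,0,0.1,0],
    [0,0.02,0.16,0.01],
    [-0.01,0.07,0.2,0.04],
    [-0.02,0.13,0.2,0.07],
    [-0.03,0.2,0.2,0.1],
    [-0.04,0.27,0.2,0.13],
    [-0.05,0.34,0.2,0.16],
  ],
)

```text
time: 16.92
tool_pos: [0.4811, -0.0869, 0.1343]
ee_rot: [-3.14, -0.001, 1.59]
wrist_force: [1.3, -0.1, -1.9]
width: 0.0418
finger_force: 30.0
```

>>> arm_command(
  targets=[
    [-0.01,0.06,0,0.007],
    [-0.014,0.1,0,0.007],
    [-0.016,0.13,0,0.007],
    [-0.016,0.143,0,0.007],
    [-0.016,0.143,0,0.007],
    [-0.016,0.143,0,0.007],
    [-0.016,0.143,0,0.007],
    [-0.016,0.143,0,0.007],
  ],
)

```text
time: 17.58
tool_pos: [0.4744, -0.0179, 0.1347]
ee_rot: [-3.141, 0.0, 1.601]
wrist_force: [0.3, -0.5, -0.7]
width: 0.0419
finger_force: 30.0
```

>>> arm_command(
  targets=[
    [0,0,0,0],
    [0,0,0,0],
    [0,0,0,0],
  ],
)

```text
time: 17.83
tool_pos: [0.4744, -0.0174, 0.1349]
ee_rot: [-3.142, 0.0, 1.602]
wrist_force: [-0.1, 0.9, -0.6]
width: 0.0417
finger_force: 30.0
```

>>> arm_command(
  targets=[
    [0,0.001,-0.03,0],
    [0,0.001,-0.06,0],
    [0,0.001,-0.08,0],
    [0,0.001,-0.093,0],
    [0,0.001,-0.1,0],
    [0,0.001,-0.105,0],
    [0,0.001,-0.107,0],
    [0,0.001,-0.107,0],
  ],
)

```text
time: 18.5
tool_pos: [0.4747, -0.0164, 0.0818]
ee_rot: [3.141, 0.0, 1.603]
wrist_force: [-0.1, -0.2, -1.5]
width: 0.042
finger_force: 30.0
```

>>> arm_command(
  targets=[
    [0,0,-0.001,0],
    [0,0,-0.002,0],
    [0,0,-0.003,0],
    [0,0,-0.004,0],
    [0,0,-0.004,0],
    [0,0,-0.004,0],
  ],
)

```text
time: 19.0
tool_pos: [0.4744, -0.0164, 0.0794]
ee_rot: [3.141, 0.0, 1.603]
wrist_force: [0.6, -0.4, -1.8]
width: 0.0419
finger_force: 30.0
```

>>> arm_command(
  targets=[
    [0,0,-0.001,0],
    [0,0,-0.001,0],
    [0,0,-0.001,0],
  ],
)

```text
time: 19.25
tool_pos: [0.4745, -0.0164, 0.0789]
ee_rot: [3.141, 0.0, 1.603]
wrist_force: [-0.6, 0.7, -0.8]
width: 0.0415
finger_force: 30.0
```

>>> arm_command(
  targets=[
    [0,0,0,0],
    [0,0,0,0],
    [0,0,0,0],
    [0,0,0,0],
    [0,0,0,0],
    [0,0,0,0],
    [0,0,0,0],
    [0,0,0,0],
  ],
  claw=0,
)

```text
time: 19.92
tool_pos: [0.4744, -0.0164, 0.0789]
ee_rot: [3.142, -0.0, 1.603]
wrist_force: [0.3, -0.0, 0.6]
width: 0.0914
finger_force: 0.0
```

>>> arm_command(
  targets=[
    [0,0,0.02,0],
    [0,0,0.05,0],
    [0,0,0.1,0],
    [0,0,0.16,0],
    [0,0,0.22,0],
    [0,-0.06,0.28,0],
    [0,-0.13,0.3,0],
    [0,-0.2,0.3,0],
  ],
)

```text
time: 20.58
tool_pos: [0.4763, -0.1177, 0.2347]
ee_rot: [3.132, 0.004, 1.605]
wrist_force: [1.1, 0.2, 0.3]
width: 0.094
finger_force: 0.0
```

>>> arm_command(
  targets=[
    [0,-0.07,0,0],
    [0,-0.14,0,0],
    [0,-0.21,0,0],
    [0,-0.28,0,0],
    [0,-0.33,0,0],
    [0,-0.35,0,0],
    [0,-0.35,0,0],
    [0,-0.35,0,0],
  ],
)

```text
time: 21.25
tool_pos: [0.4745, -0.2908, 0.2292]
ee_rot: [3.141, -0.001, 1.603]
wrist_force: [-0.2, -0.3, 0.3]
width: 0.094
finger_force: 0.0
```

Run:
```python
from h import *
s=robot.snapshot("side")[:,:,::-1]; t=robot.snapshot("top")[:,:,::-1]
cv2.imwrite("pics/fin.png",np.hstack([cv2.resize(s[180:320,180:460],(400,200)),cv2.resize(t[140:340,40:440],(400,200))]).repeat(2,0).repeat(1,1) if 0 else np.vstack([cv2.resize(s[180:310,300:460],(600,300)) if 0 else cv2.resize(s[160:300,200:460],(560,300)),cv2.resize(t[140:340,40:415],(560,299))]))
```

```text
(no output)
```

View pics/fin.png

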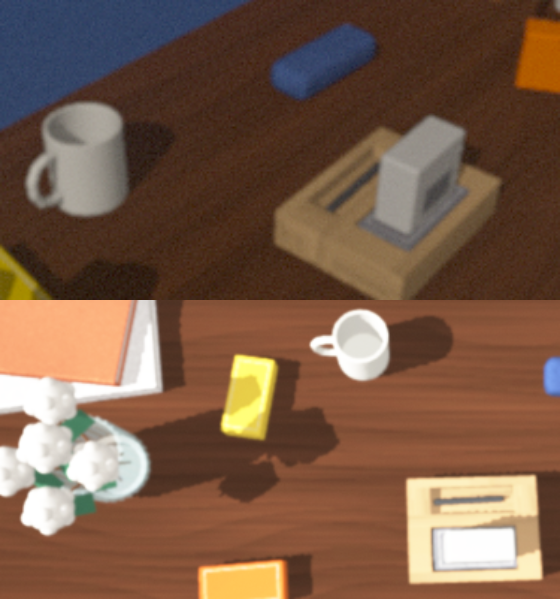

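The clock stands upright and centred on the flush pad. The vase and mug haven't moved, and the arm is clear.

```bash
python3 -c "
from bench import robot
print(robot.close_job())"
```

```text
the job is handed in; nothing more can be done
None
```

The pad is pressed flush in the dock and the clock stands upright in the middle of it, the vase and mug are where they were, and I handed the job in at about 21 s.

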